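# Top up the sprung soap bin on the grooming bench

### The job

Put the spare round soap puck flat on top of the one already in the small clear sprung-floor bin and push the pile down into the bin until the top of the spare puck is level with the bin's rim, and let go. Leave the oblong soap bar where it lies.

Things in the scene. Friction and masses are not known exactly. Their poses are not given: they have to be found in the camera images.
- spare_puck: Round olive-coloured soap puck, a plain disc 62 mm in diameter and 32 mm thick with 4 mm rounded edges, 70 to 120 g, lying flat and alone on the bench. Origin at the centre of its underside, z up. It is picked from above across its diameter.
- loaded_puck: The same kind of soap puck (62 mm diameter, 32 mm thick), already lying flat on the sprung floor inside the bin; its top stands 10 mm above the rim at the start. Origin at the centre of its underside, z up.
- bin: Small square clear acrylic bin fixed to the bench, open on top: 92 mm square outside, 84 mm inside, rim 90 mm above the bench. Origin at the centre of its underside, z up, x and y along its sides. An 80 mm square platform inside carries the pile and slides down on a stiff spring: 6 to 12 N pushes it, pucks alone do not sink it, it stays where left. At its lower stop two pucks lie 14 mm too deep.
- oblong_bar: Bystander: oblong soap bar of the same colour, 86 x 50 x 30 mm (x, y, z), lying flat on the bench. Origin at the centre of its underside. A flat round metal tin (84 mm diameter, 20 mm high), a grey bowl and a comb also lie about, and are not needed.
Mind the look-alikes: they are no part of the job. What is shaped like the spare_puck but turquoise or yellow is not meant.

How it is judged:
By the outcome, as a careful person would: the job done as asked, in the order asked, and still so for the second after the job is handed in, with the robot touching nothing.
It also fails if it takes over 42 s, if anything falls off the work surface, if the arm or the gripper's body presses on something with over 40 N, if the wrist force passes 120 N, or if a joint passes its speed limit or range.

### The arm

A 6-joint arm with a two-finger parallel gripper is mounted at the origin on the work surface. World frame = base frame: x ahead of the robot, y to its left, z up, the work surface at z = 0. Lengths are in m, angles in rad, forces in N, time in s.
With the tool pointing down it reaches from about 0.3 to 0.775 m from the base axis. Payload 14.6 kg.
Tool frame: the origin (TCP) lies midway between the tips of the shut fingers; the grasp point (between the pads) lies 19 mm behind it (ctrl.pinch_z is the distance from the TCP to the grasp point, in m); z points along the fingers, y is the line along which they close (so a half turn about z gives the same grasp; the last joint's range is limited). The gripper opens to 94 mm and grips with 3 to 60 N. Pads are 16 mm wide; open, the fingers measure 119 mm over their backs; the gripper's body (75 mm by 177 mm) begins 78 mm behind the grasp point.
Start: joints at [1.226, 0.3, 1.521, -0, 1.321, -0.067], TCP at [0.151, 0.529, 0.205] pointing down, gripper open.
Joint ranges: [-3.03, 3.03], [-0.79, 2.21], [0.23, 2.52], [-1.04, 4.18], [0, 3.07], [-2.55, 2.55]. Speed limits (rad/s): [2.22, 2.22, 2.57, 3.14, 3.14, 3.14].

### API

Orientations are given as [roll, pitch, yaw] about the fixed x, y, z axes, in that order (R = Rz(yaw) Ry(pitch) Rx(roll)).
In Python, from station import ctrl gives the robot as it stands.
- The arm moves only by the tool jog_arm, never from a script. Its argument "motion" is a list of rows, each a list of 7 numbers: the shift along the tool's x, y, z in m, then the turn, a rotation vector about the tool's x, y, z in rad, then the opening, from -1 (shut) to 1 (fully open). In form: [[tx, ty, tz, rx, ry, rz, gripper], ...]. A call has 1 to 5 rows; each row shifts and turns the commanded pose from where the row before left it, along the tool's axes as they then stand; what a row does not reach is not made up. A row lasts 1/10 s, in which the tool goes at most 50 mm and 8.59 degrees, less where a joint would pass 70% of its speed; a pose out of reach is approached as far as the arm can. A call is refused whole if a number of a shift passes 0.05 or a number of a turn 0.15, either way. A call with a gripper value outside its range is refused whole. The fingers move at their own pace and stop on an object; "squeeze" is the grip in N (left out, the last holds). Time passes only in rows, so rows that do not move let the fingers close. It gives the time, the measured TCP pose, the force, the opening and the grip force at its end, in the units of the state.
- ctrl.get_obs(): the state, without advancing time (a new reading comes with each control period).
- ctrl.camera(name): name is "scene" or "top"; returns the picture (384x512x3 uint8, red, green, blue); there is no depth.
- ctrl.camera_model(name): a dict with "intrinsics" (3x3 intrinsics, pixels), "rvec" (rotation vector, rad) and "tvec" (3), from world to camera coordinates, as OpenCV has them. Camera axes: x right, y down, z forward; pixel columns grow to the right and rows downward; lengths in m; the calibration is good to about 2 mm. A picture is of the moment at which its call begins. camera_model takes no time and is no camera call.
- ctrl.hand_in(): hands the job in; it is judged then, once.
The state is a dict: "time_s": time; "qpos": joint angles; "joint_vel": joint speeds; "tau": joint torques, N m; "ee_pos": TCP position; "eef_rot": TCP orientation; "force": force on the tool from outside, world axes, zero at the start; "moment": the same for the moment, N m; "grip_width": finger opening in m; "grip_force": force on a finger pad.
Only numpy, scipy, OpenCV 4.12 (cv2) and the standard library are available. Lean on these libraries where they do the work, as an engineer would, in place of code of your own. Each camera call takes 0.05 s, during which the arm holds its last target. There are 200 camera calls.

## Working session

There is one attempt and no reset: what is moved stays moved. The work goes in short steps, Python scripts to look and compute and a tool call to move; the robot and the scene stay as the last step left them, time stands still between calls to the robot, and variables do not carry over. Pictures are saved under pics/ and viewed, at most 10 in all, crops included, and the job is handed in when it is done.

Besides the shell and the picture viewer there is one more tool, called after "Emit:" by a JSON object that holds its "name" and its "arguments". jog_arm: Moves the arm, as the interface text tells. Its arguments: {"type":"object","properties":{"motion":{"type":"array"},"squeeze":{"type":"number"}},"required":["motion"]}

```bash
mkdir -p pics
cat > h.py <<'E'
import numpy as np,cv2
from station import ctrl
def cam(n):
    m=ctrl.camera_model(n);return np.array(m["intrinsics"],float),np.array(m["rvec"],float),np.array(m["tvec"],float)
def ray(n,u,v,z):
    K,r,t=cam(n);R=cv2.Rodrigues(r)[0];c=-R.T@t.ravel();d=R.T@np.linalg.solve(K,[u,v,1]);return c+d*(z-c[2])/d[2]
def proj(n,p):
    K,r,t=cam(n);return cv2.projectPoints(np.array(p,float).reshape(-1,1,3),r,t,K,None)[0].reshape(-1,2)
def save(n,f):
    im=ctrl.camera(n);cv2.imwrite("pics/"+f,im[:,:,::-1]);return im
E
python3 - <<'E'
from h import *
a=save("top","t0.png");b=save("scene","s0.png")
cv2.imwrite("pics/both0.png",cv2.resize(np.vstack([a,b])[:,:,::-1],None,fx=.78,fy=.78)) 
for n in("top","scene"):
    K,r,t=cam(n);print(n,K[0,0],(-cv2.Rodrigues(r)[0].T@t.ravel()).round(3))
print(ctrl.get_obs())
E
```

```text
top 481.9456218877009 [ 0.316 -0.044  1.331]
scene 431.5951724304516 [ 1.431 -0.012  0.761]
{'time_s': 0.1, 'qpos': array([ 1.22637716e+00,  3.00410470e-01,  1.52154099e+00, -1.49150098e-05,
        1.32066648e+00, -6.66135100e-02]), 'joint_vel': array([-0.00074824, -0.00269719, -0.00257712,  0.00042015, -0.00013235,
        0.00049487]), 'tau': array([ 7.97738685e-04, -5.32644546e+01, -3.53282368e+01,  7.09677231e-02,
        2.35155568e-02, -2.32076314e-05]), 'ee_pos': array([0.15076905, 0.52868569, 0.20493654]), 'eef_rot': array([-3.14056868e+00, -5.38323004e-05,  2.86379067e+00]), 'force': array([-0.23295771,  0.73624115, -0.77322605]), 'moment': array([-0.00535634, -0.04051907, -0.03994809]), 'grip_force': 0.0, 'grip_width': 0.09388346001634951}
```

View pics/t0.png

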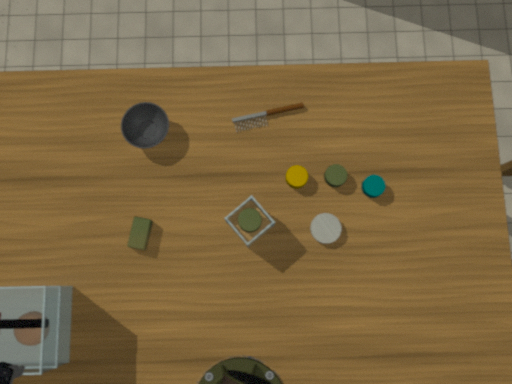

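View pics/s0.png

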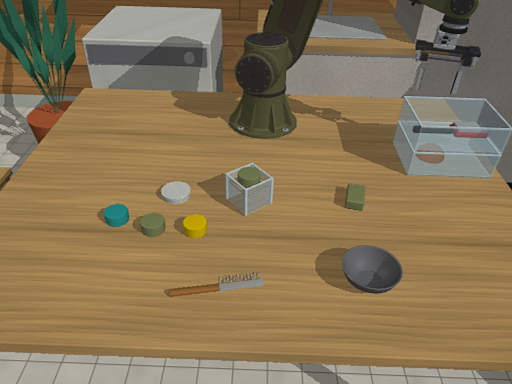

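Top view: spare puck at (336,176), bin at (250,220) turned about 45°, yellow puck at (297,176), turquoise at (374,186), bar at (140,233). A tall clear box stands below the gripper, around (30,330). I'll go up and over it.

Run:
```python
from h import *
im=cv2.imread("pics/t0.png");
hsv=cv2.cvtColor(im,cv2.COLOR_BGR2HSV)
print(hsv[176,336],hsv[176,297],hsv[186,374],hsv[220,250])
m=cv2.inRange(hsv,(28,60,40),(50,255,255))
n,l,s,c=cv2.connectedComponentsWithStats(m)
for i in range(1,n):
    if s[i,4]>60: print(s[i],c[i].round(1),ray("top",*c[i],.03).round(4), ray("top",*c[i],.1).round(4))
for nm,p,z in(("yel",(297,176),.03),("turq",(374,186),.03),("tin",(326,228),.02)): print(nm,ray("top",*p,z).round(3))
for p in((250.5,197),(274.5,220),(249,243.5),(225.5,219)): print("rim",ray("top",*p,.09).round(4))
for p in((0,287),(72,287),(70,362)):print("box",[ray("top",*p,z).round(3) for z in(0,.15)])
for p in((399,99),(495,98),(510,137),(412,144),(403,170),(497,172)):print("boxs",[ray("scene",*p,z).round(3) for z in(0,.1,.15)])
a=cv2.resize(im[120:260,210:400],None,fx=4,fy=4,interpolation=cv2.INTER_CUBIC);cv2.imwrite("pics/c0.png",a)
```

```text
[ 38 111  92] [ 25 255 159] [ 88 255 104] [36 95 94]
[325 164  22  23 381] [335.5 175.2] [ 0.604  -0.2752  0.03  ] [ 0.5885 -0.2627  0.1   ]
[238 208  23  24 429] [249.2 219.5] [ 0.4863 -0.0344  0.03  ] [ 0.4772 -0.035   0.1   ]
[128 217  24  32 502] [139.2 232.1] [0.459  0.2645 0.03  ] [0.4513 0.2479 0.1   ]
[200 358  70  26 763] [236.  368.7] [0.0998 0.0082 0.03  ] [0.1115 0.0054 0.1   ]
yel [ 0.604 -0.169  0.03 ]
turq [ 0.571 -0.379  0.03 ]
tin [ 0.459 -0.243  0.02 ]
rim [ 0.5377 -0.0396  0.09  ]
rim [ 0.4757 -0.1004  0.09  ]
rim [ 0.4164 -0.033   0.09  ]
rim [0.4812 0.0266 0.09  ]
box [array([0.321, 0.649, 0.   ]), array([0.32 , 0.571, 0.15 ])]
box [array([0.316, 0.452, 0.   ]), array([0.316, 0.396, 0.15 ])]
box [array([0.121, 0.449, 0.   ]), array([0.143, 0.394, 0.15 ])]
boxs [array([-0.235,  0.56 ,  0.   ]), array([-0.016,  0.485,  0.1  ]), array([0.094, 0.447, 0.15 ])]
boxs [array([-0.274,  0.97 ,  0.   ]), array([-0.05 ,  0.841,  0.1  ]), array([0.062, 0.776, 0.15 ])]
boxs [array([0.055, 0.887, 0.   ]), array([0.236, 0.769, 0.1  ]), array([0.326, 0.71 , 0.15 ])]
boxs [array([0.126, 0.519, 0.   ]), array([0.298, 0.449, 0.1  ]), array([0.384, 0.414, 0.15 ])]
boxs [array([0.29 , 0.447, 0.   ]), array([0.44 , 0.387, 0.1  ]), array([0.515, 0.357, 0.15 ])]
boxs [array([0.283, 0.745, 0.   ]), array([0.434, 0.645, 0.1  ]), array([0.51 , 0.596, 0.15 ])]
```

View pics/c0.png

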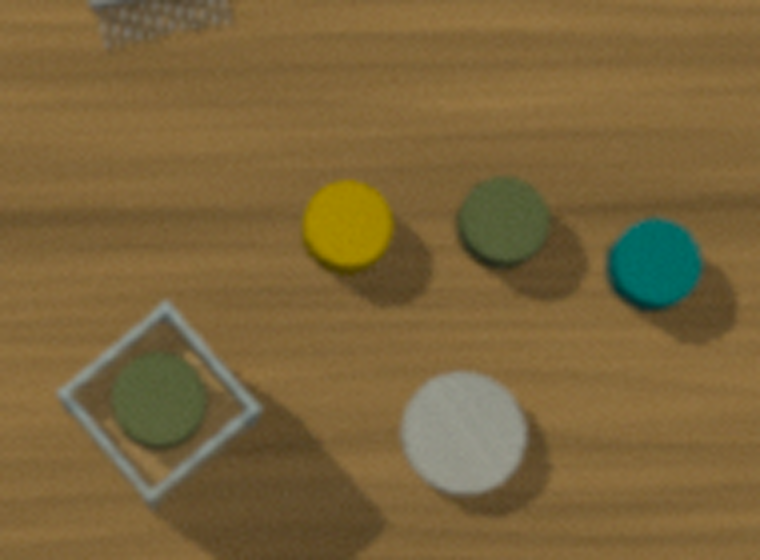

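Spare puck is at about (0.604, -0.275), bin centre at (0.478, -0.036), bin yaw about 42°. The tin, yellow and turquoise pucks don't obstruct a radial grasp. Next I go up, then swing round.

Emit:
{"name": "jog_arm", "arguments": {"motion": [[0, 0, -0.03, 0, 0, 0, 1], [0, 0, -0.04, 0, 0, 0, 1], [0, 0, -0.03, 0, 0, 0, 1], [-0.02, 0, 0, 0, 0, 0.04, 1], [-0.04, 0, 0, 0, 0, 0.08, 1]]}}

```text
time_s: 0.6
ee_pos: [0.2073, 0.5114, 0.3061]
eef_rot: [3.14, -0.0, 2.745]
force: [1.0, 0.1, -0.4]
grip_width: 0.0938
grip_force: 0.0
```

Emit:
{"name": "jog_arm", "arguments": {"motion": [[-0.045, 0.005, 0, 0, 0, 0.08, 1], [-0.045, 0.005, 0, 0, 0, 0.08, 1], [-0.045, 0.005, 0, 0, 0, 0.08, 1], [-0.045, 0.005, 0, 0, 0, 0.08, 1], [-0.045, 0.005, 0, 0, 0, 0.08, 1]]}}

```text
time_s: 1.1
ee_pos: [0.4123, 0.4126, 0.3049]
eef_rot: [-3.141, -0.0, 2.341]
force: [0.2, -0.2, -0.1]
grip_width: 0.094
grip_force: 0.0
```

Emit:
{"name": "jog_arm", "arguments": {"motion": [[-0.048, 0.007, 0, 0, 0, 0.08, 1], [-0.048, 0.007, 0, 0, 0, 0.08, 1], [-0.048, 0.007, 0, 0, 0, 0.08, 1], [-0.048, 0.007, 0, 0, 0, 0.08, 1], [-0.048, 0.007, 0, 0, 0, 0.08, 1]]}}

```text
time_s: 1.6
ee_pos: [0.5776, 0.2369, 0.3048]
eef_rot: [-3.141, -0.0, 1.941]
force: [0.4, 0.7, -1.0]
grip_width: 0.0938
grip_force: 0.0
```

Emit:
{"name": "jog_arm", "arguments": {"motion": [[-0.048, 0.006, 0, 0, 0, 0.08, 1], [-0.048, 0.006, 0, 0, 0, 0.08, 1], [-0.048, 0.006, 0, 0, 0, 0.08, 1], [-0.048, 0.006, 0, 0, 0, 0.08, 1], [-0.048, 0.006, 0, 0, 0, 0.08, 1]]}}

```text
time_s: 2.1
ee_pos: [0.6564, 0.0099, 0.3047]
eef_rot: [-3.141, -0.0, 1.541]
force: [0.2, 1.0, -0.1]
grip_width: 0.0939
grip_force: 0.0
```

Emit:
{"name": "jog_arm", "arguments": {"motion": [[-0.048, 0.004, 0, 0, 0, 0.08, 1], [-0.048, 0.004, 0, 0, 0, 0.08, 1], [-0.048, 0.004, 0, 0, 0, 0.08, 1], [-0.04, 0.004, 0, 0, 0, 0.06, 1], [0, 0, 0, 0, 0, 0, 1]]}}

```text
time_s: 2.6
ee_pos: [0.6448, -0.1767, 0.3046]
eef_rot: [-3.14, 0.001, 1.237]
force: [0.6, 0.7, -0.5]
grip_width: 0.094
grip_force: 0.0
```

```bash
cat >> h.py <<'E'
from scipy.spatial.transform import Rotation as Ro
def delta(p):
    o=ctrl.get_obs();R=Ro.from_euler("xyz",o["eef_rot"]).as_matrix()
    print("pos",o["ee_pos"].round(4),"rpy",o["eef_rot"].round(3),"f",o["force"].round(1),"tool shift",(R.T@(np.array(p)-o["ee_pos"])).round(4))
E
python3 - <<'E'
from h import *
delta([.604,-.2752,.10])
E
```

```text
pos [ 0.6448 -0.1767  0.3046] rpy [-3.140e+00  1.000e-03  1.237e+00] f [ 0.6  0.7 -0.5] tool shift [-0.1063 -0.006   0.2046]
```

Emit:
{"name": "jog_arm", "arguments": {"motion": [[-0.03, -0.002, 0.035, 0, 0, 0, 1], [-0.03, -0.002, 0.035, 0, 0, 0, 1], [-0.03, -0.002, 0.035, 0, 0, 0, 1], [-0.016, 0, 0.04, 0, 0, 0, 1], [0, 0, 0, 0, 0, 0, 1]]}}

```text
time_s: 3.1
ee_pos: [0.6036, -0.2705, 0.1547]
eef_rot: [-3.132, -0.001, 1.242]
force: [-0.3, 1.1, -0.5]
grip_width: 0.0937
grip_force: 0.0
```

Run:
```python
from h import *
delta([.604,-.2752,.010])
a=save("top","t1.png")[100:250,240:420];b=save("scene","s1.png")[120:270,60:240]
cv2.imwrite("pics/c1.png",cv2.resize(np.vstack([a,b])[:,:,::-1],None,fx=2,fy=2,interpolation=cv2.INTER_CUBIC))
```

```text
pos [ 0.6036 -0.2705  0.1547] rpy [-3.132e+00 -1.000e-03  1.242e+00] f [-0.3  1.1 -0.5] tool shift [-0.0045  0.0032  0.1447]
```

View pics/c1.png

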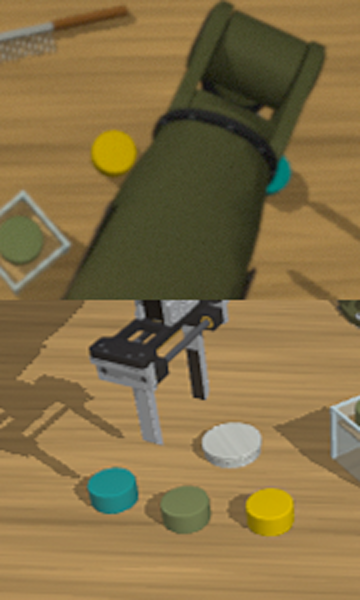

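Scene crop: the spare olive puck sits between turquoise and yellow, with the open gripper above it. Checking the puck position with the scene camera.

Run:
```python
from h import *
hsv=cv2.cvtColor(cv2.imread("pics/s1.png"),cv2.COLOR_BGR2HSV)
m=cv2.inRange(hsv,(28,60,40),(50,255,255));m[:, :130]=0;m[:,170:]=0;m[:200]=0;m[245:]=0
c=np.argwhere(m).mean(0)[::-1];print(c,m.sum()/255,np.argwhere(m).min(0),np.argwhere(m).max(0),ray("scene",*c,.016).round(4))
t=np.linspace(0,6.283,60);e=np.array([.604,-.2752,0])
q=proj("scene",np.vstack([e+np.c_[.031*np.cos(t),.031*np.sin(t),0*t+z] for z in(.002,.03)]));hull=np.zeros(m.shape,np.uint8)
cv2.fillConvexPoly(hull,cv2.convexHull(q.astype(np.float32)).round().astype(int),255);k=np.argwhere(hull);print(k.mean(0)[::-1],len(k),k.min(0),k.max(0))
delta([.604,-.2752,.010])
```

```text
[152.38574423 224.46540881] 477.0 [213 140] [236 164] [ 0.6044 -0.2783  0.016 ]
[153.5323475  224.66543438] 541 [213 141] [237 166]
pos [ 0.6067 -0.2696  0.1613] rpy [-3.141 -0.     1.244] f [-0.1  0.1  0.7] tool shift [-0.0062 -0.0007  0.1513]
```

Emit:
{"name": "jog_arm", "arguments": {"motion": [[-0.008, 0, 0.03, 0, 0, 0, 1], [0, 0, 0.04, 0, 0, 0, 1], [0, 0, 0.04, 0, 0, 0, 1], [0, 0, 0.03, 0, 0, 0, 1], [0, 0, 0, 0, 0, 0, 1]]}}

```text
time_s: 3.7
ee_pos: [0.6036, -0.2761, 0.0189]
eef_rot: [-3.138, -0.001, 1.245]
force: [-0.2, 0.0, 0.0]
grip_width: 0.0933
grip_force: 0.0
```

Run:
```python
from h import *
ctrl.camera("scene")
delta([.604,-.277,.005])
```

```text
pos [ 0.6047 -0.277   0.0217] rpy [ 3.141 -0.     1.245] f [0.8 1.2 1. ] tool shift [-0.0003 -0.0006  0.0167]
```

Descend the last 16 mm and close gently.

Emit:
{"name": "jog_arm", "arguments": {"motion": [[0, 0, 0.008, 0, 0, 0, 1], [0, 0, 0.008, 0, 0, 0, 1], [0, 0, 0, 0, 0, 0, 1], [0, 0, 0, 0, 0, 0, -0.2], [0, 0, 0, 0, 0, 0, -0.2]], "squeeze": 12}}

```text
time_s: 4.25
ee_pos: [0.6039, -0.2782, 0.0051]
eef_rot: [3.141, 0.0, 1.244]
force: [0.3, -0.2, 0.3]
grip_width: 0.0817
grip_force: 0.0
```

Emit:
{"name": "jog_arm", "arguments": {"motion": [[0, 0, 0, 0, 0, 0, -0.2], [0, 0, 0, 0, 0, 0, -0.2], [0, 0, 0, 0, 0, 0, -0.2], [0, 0, 0, 0, 0, 0, -0.2], [0, 0, 0, 0, 0, 0, -0.2]], "squeeze": 12}}

```text
time_s: 4.75
ee_pos: [0.6038, -0.2781, 0.0047]
eef_rot: [3.141, 0.0, 1.244]
force: [-0.1, 0.2, 2.3]
grip_width: 0.0612
grip_force: 12.0
```

Emit:
{"name": "jog_arm", "arguments": {"motion": [[0, 0, -0.02, 0, 0, 0, -0.2], [0, 0, -0.04, 0, 0, 0, -0.2], [0, 0, -0.05, 0, 0, 0, -0.2], [0, 0, -0.04, 0, 0, 0, -0.2], [0, 0, -0.02, 0, 0, 0, -0.2]], "squeeze": 15}}

```text
time_s: 5.25
ee_pos: [0.6043, -0.2783, 0.1787]
eef_rot: [3.137, 0.001, 1.244]
force: [0.4, 0.5, -1.6]
grip_width: 0.0616
grip_force: 15.0
```

Run:
```python
from h import *
ctrl.camera("scene")
delta([.4775,-.036,.175])
# loaded puck / bin from scene cam
hsv=cv2.cvtColor(cv2.imread("pics/s0.png"),cv2.COLOR_BGR2HSV)
print(proj("scene",[.4775,-.036,.1]),ray("scene",249,174,.1), ctrl.get_obs()["grip_width"])
```

```text
pos [ 0.6049 -0.2786  0.1806] rpy [3.135e+00 1.000e-03 1.244e+00] f [ 1.1 -0.1  2.1] tool shift [ 0.1888 -0.1986  0.0041]
[[248.55473217 172.73619521]] [ 0.48335594 -0.03460183  0.1       ] 0.06155245250797506
```

Emit:
{"name": "jog_arm", "arguments": {"motion": [[0.015, -0.016, 0, 0, 0, 0, -0.2], [0.025, -0.026, 0, 0, 0, 0, -0.2], [0.027, -0.028, 0, 0, 0, 0, -0.2], [0.027, -0.028, 0, 0, 0, 0, -0.2], [0.027, -0.028, 0, 0, 0, 0, -0.2]]}}

```text
time_s: 5.8
ee_pos: [0.5218, -0.1215, 0.1732]
eef_rot: [-3.14, -0.0, 1.244]
force: [1.1, 0.8, -0.8]
grip_width: 0.0612
grip_force: 15.0
```

Emit:
{"name": "jog_arm", "arguments": {"motion": [[0.027, -0.028, 0, 0, 0, 0, -0.2], [0.025, -0.027, 0, 0, 0, 0, -0.2], [0.014, -0.016, 0, 0, 0, 0, -0.2], [0, 0, 0, 0, 0, 0, -0.2], [0, 0, 0, 0, 0, 0, -0.2]]}}

```text
time_s: 6.3
ee_pos: [0.4771, -0.0377, 0.174]
eef_rot: [-3.141, 0.0, 1.244]
force: [-0.4, -0.6, -1.1]
grip_width: 0.0612
grip_force: 15.0
```

Run:
```python
from h import *
a=save("top","t2.png")[150:290,190:320];b=save("scene","s2.png")[90:230,185:315]
delta([.4775,-.036,.175])
cv2.imwrite("pics/c2.png",cv2.resize(np.hstack([a,b])[:,:,::-1],None,fx=3,fy=3,interpolation=cv2.INTER_CUBIC))
```

```text
pos [ 0.4774 -0.0383  0.174 ] rpy [-3.141  0.     1.243] f [-0.2  0.1 -1.3] tool shift [ 0.0022 -0.0006 -0.001 ]
```

View pics/c2.png

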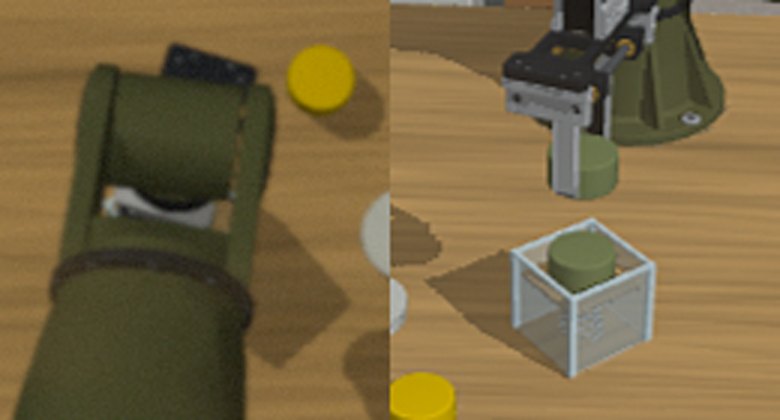

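Scene crop: the held puck (centre column about 584) is in line above the loaded puck (about 583). Lowering.

Emit:
{"name": "jog_arm", "arguments": {"motion": [[0.002, 0, 0.02, 0, 0, 0, -0.2], [0, 0, 0.025, 0, 0, 0, -0.2], [0, 0, 0.015, 0, 0, 0, -0.2], [0, 0, 0.004, 0, 0, 0, -0.2], [0, 0, 0, 0, 0, 0, -0.2]]}}

```text
time_s: 6.9
ee_pos: [0.4778, -0.0362, 0.1101]
eef_rot: [-3.141, 0.0, 1.243]
force: [-0.0, -0.1, 0.0]
grip_width: 0.0613
grip_force: 15.0
```

Emit:
{"name": "jog_arm", "arguments": {"motion": [[0, 0, 0.001, 0, 0, 0, -0.2], [0, 0, 0, 0, 0, 0, -0.2]]}}

```text
time_s: 7.1
ee_pos: [0.4782, -0.0359, 0.1101]
eef_rot: [3.14, -0.0, 1.244]
force: [-0.1, -0.2, -1.8]
grip_width: 0.0611
grip_force: 15.0
```

Emit:
{"name": "jog_arm", "arguments": {"motion": [[0, 0, 0.002, 0, 0, 0, -0.2], [0, 0, 0, 0, 0, 0, -0.2]]}}

```text
time_s: 7.3
ee_pos: [0.4778, -0.0357, 0.1075]
eef_rot: [3.141, -0.0, 1.244]
force: [-0.3, -0.0, -1.1]
grip_width: 0.0611
grip_force: 15.0
```

Emit:
{"name": "jog_arm", "arguments": {"motion": [[0, 0, 0.0015, 0, 0, 0, -0.2], [0, 0, 0, 0, 0, 0, -0.2]]}}

```text
time_s: 7.5
ee_pos: [0.4777, -0.0357, 0.1058]
eef_rot: [-3.141, 0.0, 1.244]
force: [0.1, 0.6, -1.3]
grip_width: 0.0611
grip_force: 15.0
```

Emit:
{"name": "jog_arm", "arguments": {"motion": [[0, 0, 0.0015, 0, 0, 0, -0.2], [0, 0, 0, 0, 0, 0, -0.2]]}}

```text
time_s: 7.7
ee_pos: [0.4778, -0.0357, 0.1044]
eef_rot: [3.141, -0.0, 1.244]
force: [0.1, -0.1, -0.6]
grip_width: 0.061
grip_force: 15.0
```

Run:
```python
from h import *
b=save("scene","s3.png")[90:230,185:315]
delta([.4775,-.036,.105])
cv2.imwrite("pics/c3.png",cv2.resize(b[:,:,::-1],None,fx=4,fy=4,interpolation=cv2.INTER_CUBIC))
```

```text
pos [ 0.4778 -0.0357  0.1044] rpy [3.142 0.    1.244] f [ 0.4 -0.7 -0.5] tool shift [-0.0004 -0.0002 -0.0006]
```

View pics/c3.png

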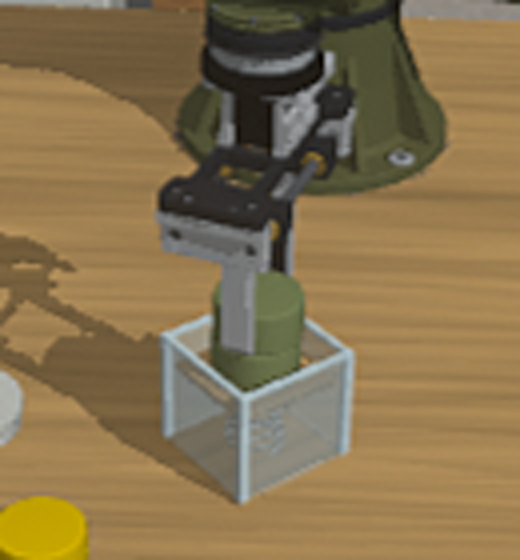

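The held puck is at the loaded puck's top (seam near (262,355)) and well aligned. A little further to feel contact, then release.

Emit:
{"name": "jog_arm", "arguments": {"motion": [[0, 0, 0.001, 0, 0, 0, -0.2], [0, 0, 0, 0, 0, 0, -0.2]]}}

```text
time_s: 7.95
ee_pos: [0.4778, -0.0357, 0.1037]
eef_rot: [3.141, -0.0, 1.244]
force: [-2.2, -0.3, 4.5]
grip_width: 0.0613
grip_force: 15.0
```

Emit:
{"name": "jog_arm", "arguments": {"motion": [[0, 0, 0, 0, 0, 0, 0.5], [0, 0, 0, 0, 0, 0, 0.9], [0, 0, 0, 0, 0, 0, 0.9], [0, 0, 0, 0, 0, 0, 0.9], [0, 0, 0, 0, 0, 0, 0.9]]}}

```text
time_s: 8.45
ee_pos: [0.4778, -0.0357, 0.1034]
eef_rot: [-3.142, 0.0, 1.244]
force: [-0.8, 0.0, 0.1]
grip_width: 0.0889
grip_force: 0.0
```

Emit:
{"name": "jog_arm", "arguments": {"motion": [[0, 0, -0.02, 0, 0, 0, 0.9], [0, 0, -0.03, 0, 0, 0, 0.9], [0, 0, -0.01, 0, 0, 0, 0.9], [0, 0, 0, 0, 0, 0, -1], [0, 0, 0, 0, 0, 0, -1]]}}

```text
time_s: 8.95
ee_pos: [0.4774, -0.0356, 0.1624]
eef_rot: [-3.141, 0.0, 1.244]
force: [0.1, 0.3, -0.8]
grip_width: 0.0763
grip_force: 0.0
```

Emit:
{"name": "jog_arm", "arguments": {"motion": [[0, 0, 0, 0, 0, 0, -1], [0, 0, 0, 0, 0, 0, -1], [0, 0, 0, 0, 0, 0, -1], [0, 0, 0, 0, 0, 0, -1], [0, 0, 0, 0, 0, 0, -1]]}}

```text
time_s: 9.45
ee_pos: [0.4778, -0.0357, 0.1633]
eef_rot: [-3.141, 0.0, 1.244]
force: [-0.1, -0.1, -0.3]
grip_width: 0.0367
grip_force: 0.0
```

Emit:
{"name": "jog_arm", "arguments": {"motion": [[0, 0, 0, 0, 0, 0, -1], [0, 0, 0, 0, 0, 0, -1], [0, 0, 0, 0, 0, 0, -1]]}}

```text
time_s: 9.75
ee_pos: [0.4778, -0.0357, 0.1635]
eef_rot: [3.142, -0.0, 1.244]
force: [0.2, -0.1, 0.0]
grip_width: 0.0123
grip_force: 0.0
```

Run:
```python
from h import *
b=save("scene","s4.png")[90:230,185:315]
delta([.4775,-.036,.135])
cv2.imwrite("pics/c4.png",cv2.resize(b[:,:,::-1],None,fx=4,fy=4,interpolation=cv2.INTER_CUBIC))
```

```text
pos [ 0.4778 -0.0357  0.1635] rpy [3.142 0.    1.244] f [ 0.7  0.1 -0.7] tool shift [-0.0004 -0.0002  0.0285]
```

View pics/c4.png

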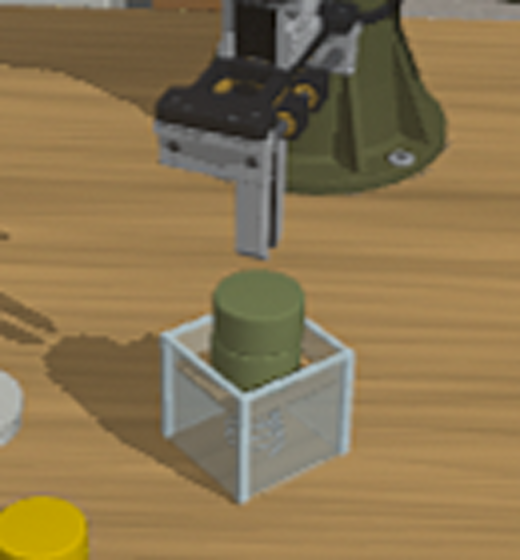

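The spare sits flat and aligned on the pile. Now pressing down with shut fingers.

Emit:
{"name": "jog_arm", "arguments": {"motion": [[0, 0, 0.01, 0, 0, 0, -1], [0, 0, 0.01, 0, 0, 0, -1], [0, 0, 0.006, 0, 0, 0, -1], [0, 0, 0, 0, 0, 0, -1], [0, 0, 0, 0, 0, 0, -1]]}}

```text
time_s: 10.3
ee_pos: [0.4778, -0.0357, 0.1373]
eef_rot: [-3.141, 0.0, 1.244]
force: [0.1, 0.3, 0.1]
grip_width: 0.0001
grip_force: 0.0
```

Emit:
{"name": "jog_arm", "arguments": {"motion": [[0, 0, 0.003, 0, 0, 0, -1], [0, 0, 0.003, 0, 0, 0, -1], [0, 0, 0.003, 0, 0, 0, -1], [0, 0, 0, 0, 0, 0, -1], [0, 0, 0, 0, 0, 0, -1]]}}

```text
time_s: 10.8
ee_pos: [0.4778, -0.0357, 0.1284]
eef_rot: [-3.142, 0.0, 1.244]
force: [0.7, -0.7, -1.3]
grip_width: 0.0005
grip_force: 0.0
```

Emit:
{"name": "jog_arm", "arguments": {"motion": [[0, 0, 0.003, 0, 0, 0, -1], [0, 0, 0.003, 0, 0, 0, -1], [0, 0, 0.003, 0, 0, 0, -1], [0, 0, 0.003, 0, 0, 0, -1], [0, 0, 0, 0, 0, 0, -1]]}}

```text
time_s: 11.3
ee_pos: [0.4778, -0.0357, 0.1164]
eef_rot: [3.142, 0.0, 1.244]
force: [0.2, -0.2, 0.3]
grip_width: 0.0001
grip_force: 0.3
```

Run:
```python
from h import *
b=save("scene","s5.png")[90:230,185:315]
delta([.4775,-.036,.09])
cv2.imwrite("pics/c5.png",cv2.resize(b[:,:,::-1],None,fx=4,fy=4,interpolation=cv2.INTER_CUBIC))
```

```text
pos [ 0.4778 -0.0357  0.1164] rpy [ 3.141 -0.     1.244] f [0.3 0.1 0.5] tool shift [-0.0004 -0.0002  0.0264]
```

View pics/c5.png

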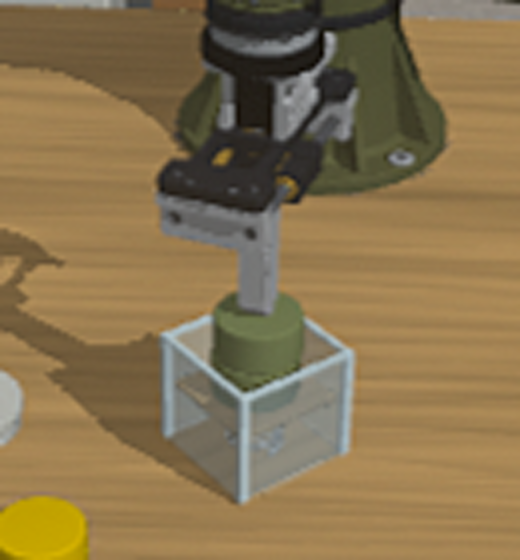

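The pile sinks level under the fingers (top ellipse centre near (258,310)). Continuing to just above the rim.

Emit:
{"name": "jog_arm", "arguments": {"motion": [[0, 0, 0.003, 0, 0, 0, -1], [0, 0, 0.003, 0, 0, 0, -1], [0, 0, 0.003, 0, 0, 0, -1], [0, 0, 0.003, 0, 0, 0, -1], [0, 0, 0.003, 0, 0, 0, -1]]}}

```text
time_s: 11.85
ee_pos: [0.478, -0.0357, 0.1018]
eef_rot: [3.141, -0.0, 1.244]
force: [-3.7, 0.7, 8.8]
grip_width: 0.0004
grip_force: 4.4
```

Emit:
{"name": "jog_arm", "arguments": {"motion": [[0, 0, 0.002, 0, 0, 0, -1], [0, 0, 0.002, 0, 0, 0, -1], [0, 0, 0.002, 0, 0, 0, -1], [0, 0, 0.001, 0, 0, 0, -1], [0, 0, 0, 0, 0, 0, -1]]}}

```text
time_s: 12.35
ee_pos: [0.4779, -0.0357, 0.0947]
eef_rot: [3.141, -0.0, 1.244]
force: [-1.3, 0.4, 6.2]
grip_width: 0.0005
grip_force: 3.0
```

Run:
```python
from h import *
ctrl.camera("scene");delta([.4775,-.036,.09])
```

```text
pos [ 0.4779 -0.0357  0.0947] rpy [ 3.141 -0.     1.244] f [-1.4  0.2  4.8] tool shift [-0.0004 -0.0003  0.0047]
```

Emit:
{"name": "jog_arm", "arguments": {"motion": [[0, 0, 0.002, 0, 0, 0, -1], [0, 0, 0.002, 0, 0, 0, -1], [0, 0, 0.0005, 0, 0, 0, -1], [0, 0, 0, 0, 0, 0, -1], [0, 0, 0, 0, 0, 0, -1]]}}

```text
time_s: 12.9
ee_pos: [0.4779, -0.0357, 0.0903]
eef_rot: [3.141, -0.0, 1.244]
force: [-2.9, 0.1, 7.7]
grip_width: 0.0007
grip_force: 3.6
```

Emit:
{"name": "jog_arm", "arguments": {"motion": [[0, 0, -0.02, 0, 0, 0, -1], [0, 0, -0.04, 0, 0, 0, -1], [0, 0, -0.05, 0, 0, 0, -1], [0, 0, -0.04, 0, 0, 0, -1], [0, 0, 0, 0, 0, 0, -1]]}}

```text
time_s: 13.4
ee_pos: [0.4794, -0.0359, 0.2449]
eef_rot: [3.133, -0.002, 1.244]
force: [0.8, -0.3, -0.6]
grip_width: 0.0004
grip_force: 0.0
```

Emit:
{"name": "jog_arm", "arguments": {"motion": [[0.04, 0, 0, 0, 0, 0, -1], [0.045, 0, 0, 0, 0, 0, -1], [0.045, 0, 0, 0, 0, 0, -1], [0.04, 0, 0, 0, 0, 0, -1], [0, 0, 0, 0, 0, 0, -1]]}}

```text
time_s: 13.9
ee_pos: [0.5326, 0.1288, 0.2382]
eef_rot: [-3.14, 0.0, 1.247]
force: [0.4, -0.9, -1.1]
grip_width: 0.0006
grip_force: 0.0
```

Run:
```python
from h import *
a=save("top","t6.png");b=save("scene","s6.png")
delta([.4775,-.036,.09])
for n,im in(("top",a),("scene",b)):
    hsv=cv2.cvtColor(im,cv2.COLOR_RGB2HSV);m=cv2.inRange(hsv,(28,55,40),(50,255,255))
    c=proj(n,[.4778,-.0357,.09])[0].astype(int);w=m[c[1]-20:c[1]+20,c[0]-20:c[0]+20];k=np.argwhere(w)+[c[1]-20,c[0]-20]
    print(n,c,len(k),k.min(0),k.max(0),k.mean(0))
t=np.linspace(0,6.283,60)
for z in(.087,.09,.093):
    q=proj("scene",np.c_[.4778+.030*np.cos(t),-.0357+.030*np.sin(t),0*t+z]);print(z,q.min(0).round(1),q.max(0).round(1))
a=a[170:270,200:300];b=b[130:230,200:300]
cv2.imwrite("pics/c6.png",cv2.resize(np.hstack([a,b])[:,:,::-1],None,fx=4,fy=4,interpolation=cv2.INTER_CUBIC))
```

```text
pos [0.5321 0.1256 0.2386] rpy [-3.140e+00  1.000e-03  1.245e+00] f [-0.4 -0.7 -0.5] tool shift [-0.1704  0.0002  0.1488]
top [249 219] 453 [208 238] [232 260] [220.17660044 248.8785872 ]
scene [248 175] 299 [170 238] [187 260] [177.80267559 248.84280936]
0.087 [237.5 170.5] [259.7 183.3]
0.09 [237.5 169.6] [259.7 182.4]
0.093 [237.5 168.7] [259.8 181.5]
```

View pics/c6.png

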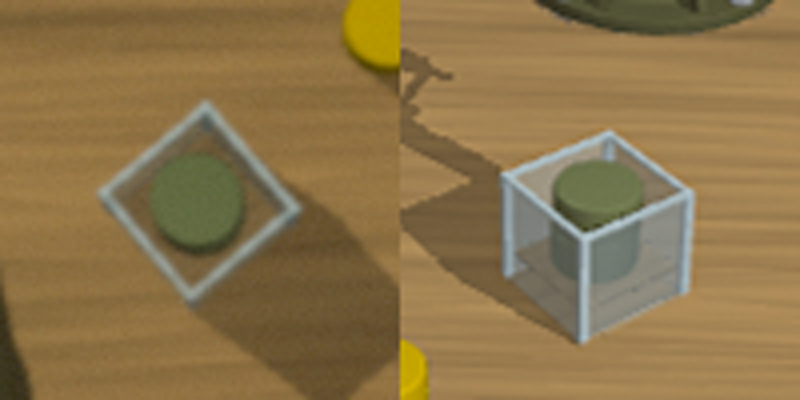

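The puck is flat in the bin. Its top-ellipse centre, at about (598,186), coincides with the rim's centre, at about (597,185), so the top is level with the rim. The arm is clear.

```bash
python3 -c "
from station import ctrl
print(ctrl.hand_in())"
```

```text
the job is handed in; nothing more can be done
None
```

The spare olive puck lies flat on the loaded one, pushed down until its top is level with the bin's rim as far as the cameras show; it is released, the oblong bar was not touched, and the job was handed in at about 14 s.

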